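# Return loose ball bearings to their stock trays

## Task

Pick the four loose ball bearings out of the parts on the bench and lay each one flat in the empty front compartment of the stock tray that already holds bearings of the same size. Leave the belt pulley and the big hex nut where they lie.

Things in the scene. Friction and masses are not known exactly. Their poses are not given: they have to be found in the camera images.
- bearing_62: the largest of four loose steel ball bearings lying flat on the bench, a plain ring-shaped disc 62 mm outside diameter, 16 mm thick, with a 30 mm bore and dark grey shields between its bright rings. Origin: centre of its underside; z up, symmetric about z, either face may be up.
- bearing_47: the second largest of four loose steel ball bearings lying flat on the bench, a plain ring-shaped disc 47 mm outside diameter, 14 mm thick, with a 20 mm bore and dark grey shields between its bright rings. Origin: centre of its underside; z up, symmetric about z, either face may be up.
- bearing_35: the second smallest of four loose steel ball bearings lying flat on the bench, a plain ring-shaped disc 35 mm outside diameter, 11 mm thick, with a 15 mm bore and dark grey shields between its bright rings. Origin: centre of its underside; z up, symmetric about z, either face may be up.
- bearing_26: the smallest of four loose steel ball bearings lying flat on the bench, a plain ring-shaped disc 26 mm outside diameter, 8 mm thick, with a 10 mm bore and dark grey shields between its bright rings. Origin: centre of its underside; z up, symmetric about z, either face may be up.
- tray_62: fixed grey steel tray, 200 (x) x 140 (y) x 33 mm high, walls and floor 4 mm, one of four alike; its stock, two bearings of 62 mm, lies in the rear (+x) compartment. A partition at x = 0 (26 mm high) divides it; the empty front (-x) compartment, nearest the robot, is 94 (x) x 132 (y) mm inside, centred at x = -49 mm, y = 0. Origin: centre of the underside, on the bench; yaw within 10 degrees.
- tray_47: fixed grey steel tray, 200 (x) x 140 (y) x 33 mm high, walls and floor 4 mm, one of four alike; its stock, three bearings of 47 mm, lies in the rear (+x) compartment. A partition at x = 0 (26 mm high) divides it; the empty front (-x) compartment, nearest the robot, is 94 (x) x 132 (y) mm inside, centred at x = -49 mm, y = 0. Origin: centre of the underside, on the bench; yaw within 10 degrees.
- tray_35: fixed grey steel tray, 200 (x) x 140 (y) x 33 mm high, walls and floor 4 mm, one of four alike; its stock, five bearings of 35 mm, lies in the rear (+x) compartment. A partition at x = 0 (26 mm high) divides it; the empty front (-x) compartment, nearest the robot, is 94 (x) x 132 (y) mm inside, centred at x = -49 mm, y = 0. Origin: centre of the underside, on the bench; yaw within 10 degrees.
- tray_26: fixed grey steel tray, 200 (x) x 140 (y) x 33 mm high, walls and floor 4 mm, one of four alike; its stock, nine bearings of 26 mm, lies in the rear (+x) compartment. A partition at x = 0 (26 mm high) divides it; the empty front (-x) compartment, nearest the robot, is 94 (x) x 132 (y) mm inside, centred at x = -49 mm, y = 0. Origin: centre of the underside, on the bench; yaw within 10 degrees.
- pulley: a dark cast V-belt pulley lying on the bench among the bearings, 64 mm diameter, 30 mm high at the hub, with a groove round its edge; not a bearing. Origin: centre of its underside, z up.
- hex_nut: a large six-sided steel nut lying on the bench among the bearings, 46 mm across the flats, 53 mm across the corners, 24 mm high; not a bearing. Origin: centre of its underside, z up.
Not all that is in view belongs to the job. Leave any green or red look-alike of the bearing_47 alone. What is shaped like the bearing_62 but pink is not meant.

How it is judged:
By the outcome, as a careful person would: the job done as asked, in the order asked, and still so for the second after the job is handed in, with the robot touching nothing.
It also fails if it takes over 99 s, if anything falls off the work surface, if the arm or the gripper's body presses on something with over 40 N, if the wrist force passes 120 N, or if a joint passes its speed limit or range.

## Robot

A 7-joint arm with a two-finger parallel gripper is mounted at the origin on the work surface. World frame = base frame: x ahead of the robot, y to its left, z up, the work surface at z = 0. Lengths are in m, angles in rad, forces in N, time in s.
With the tool pointing down it reaches from about 0.35 to 0.775 m from the base axis. Payload 3.1 kg.
Tool frame: the origin (TCP) lies between the finger pads; the fingertips stand 25 mm ahead of it and the grasp point (between the pads) lies 6 mm ahead of it (tip_reach is the distance from the TCP to the fingertips, in m); z points along the fingers, x is the direction in which the jaws open and shut, and the axes are right-handed (so a half turn about z gives the same grasp; the last joint's range is limited). The gripper opens to 85 mm and grips with 20 to 120 N. Pads are 22 mm wide; open, the fingers measure 114 mm over their backs; the gripper's body (76 mm by 85 mm) begins 54 mm behind the grasp point. The pads swing forward as they close: fully open they stand 13 mm farther back than shut.
Start: joints at [1.129, 0.311, 0.014, 1.512, -0.004, 1.319, -0.027], TCP at [0.214, -0.507, 0.256] pointing down, gripper open.
Joint ranges: [-2.7, 2.7], [-0.3, 1.91], [-1.27, 1.3], [0.12, 2.57], [-1.44, 4.58], [0.2, 2.03], [-3.05, 3.05]. Speed limits (rad/s): [2.79, 2.79, 3.14, 3.14, 3.14, 3.14, 3.14].

## Interface

Orientations are given as [roll, pitch, yaw] about the fixed x, y, z axes, in that order (R = Rz(yaw) Ry(pitch) Rx(roll)).
In Python, from cell import state, grab_frame, close_job, tip_reach gives the robot as it stands.
- The arm moves only by the tool move_arm, never from a script. Its argument "commands" is a list that holds one entry, the list of rows, each a list of 5 numbers: the shift along the tool's x, y, z in mm, then the turn about the tool's z in degrees, then the finger opening in mm, from 0 to 85.4. In form: [[[dx, dy, dz, spin, grip], ...]]. A call has exactly 10 rows; each row shifts and turns the pose as measured when the row begins, along the tool's axes as they then stand; what a row does not reach is not made up. A row lasts 1/12 s, in which the tool goes at most 41.7 mm and 7.16 degrees, less where a joint would pass 70% of its speed; a pose out of reach is approached as far as the arm can. A call is refused whole if a number of a shift passes 41.7 or a number of a turn 7.16, either way. A call with a gripper value outside its range is refused whole. The fingers move at their own pace and stop on an object; "force" is the grip in N (left out, the last holds). Time passes only in rows, so rows that do not move let the fingers close, or fill a call up. It gives the time, the measured TCP pose, the force and the opening at its end, in the units of the state.
- state(): the state, without advancing time (a new reading comes with each control period).
- grab_frame(name): name is "scene" or "top" or "wrist"; returns a dict with "pixels" (384x512x3 uint8, red, green, blue), "K" (3x3 intrinsics, pixels), "k1" (the pictures are not rectified: a ray, as slopes to the right and down, at radius r is drawn at 1 + k1 r^2 times it, then the intrinsics apply), "R" (3x3) and "t" (3): a world point X has camera coordinates R X + t; the wrist camera has in their place "tool_from_camera" (4x4, takes a point from camera to tool coordinates, whose origin is the TCP and whose axes are the tool frame's). Camera axes: x right, y down, z forward; pixel columns grow to the right and rows downward; lengths in m; the calibration is good to about 2 mm. A picture is of the moment at which its call begins: read the wrist's pose just before it. There is no depth.
- close_job(): hands the job in, once; it reports no verdict.
The state is a dict: "t": time; "q": joint angles; "qvel": joint speeds; "tau": joint torques, N m; "tcp_pos": TCP position; "tcp_rot": TCP orientation; "ft_force": force on the tool from outside, world axes, zero at the start; "wrist_torque": the same for the moment, N m; "width": finger opening in m.
Only numpy, scipy, OpenCV 4.12 (cv2) and the standard library are available. Lean on these libraries where they do the work, as an engineer would, in place of code of your own. Each camera call takes 0.05 s, during which the arm holds its last target. There are 200 camera calls.

## Working session

There is one attempt and no reset: what is moved stays moved. The work goes in short steps, Python scripts to look and compute and a tool call to move; the robot and the scene stay as the last step left them, time stands still between calls to the robot, and variables do not carry over. Pictures are saved under pics/ and viewed, about 12 in all and at most 16, crops included, and the job is handed in when it is done.

Besides the shell and the picture viewer there is one more tool, called as name([rows], argument=value, ...), one row to a line, values as JSON. move_arm: Moves the arm, as the interface text tells. Its arguments: {"type":"object","properties":{"commands":{"type":"array"},"force":{"type":"number"}},"required":["commands"]}

```bash
mkdir -p pics; ls
cat > h.py <<'E'
import numpy as np, cv2
from cell import state, grab_frame, close_job, tip_reach
def save(f,name): cv2.imwrite('pics/'+name, f['pixels'][:,:,::-1])
E
python3 - <<'E'
from h import *
s=state(); print(s, tip_reach)
for n in ('top','scene'):
    f=grab_frame(n); save(f,n+'0.png'); np.savez(n+'0.npz',**{k:v for k,v in f.items()}); print(n,f['K'],f['k1'],f['R'],f['t'])
E
```

```text
pics
{'t': 0.0, 'q': array([ 1.12928125,  0.31175091,  0.01399603,  1.51305686, -0.00441201,
        1.31920811, -0.02721034]), 'qvel': array([-0.00066793,  0.00010385, -0.00081692, -0.00047297,  0.00026498,
       -0.00019446,  0.0004707 ]), 'tau': array([ 4.74930475e-04, -3.79922819e+01,  1.46102216e-01, -2.30588704e+01,
        1.22214094e-02,  1.35700978e-02, -1.20346306e-05]), 'tcp_pos': array([ 0.21383884, -0.50599632,  0.25520724]), 'tcp_rot': array([ 3.14150523e+00,  2.39075684e-03, -1.17092176e+00]), 'ft_force': array([-1.20027218, -0.8806775 ,  0.59340696]), 'wrist_torque': array([-0.03621867, -0.01971308, -0.01673842]), 'width': 0.0853450797139891} 0.025
top [[375.1164447    0.         253.84862622]
 [  0.         375.1164447  190.61477358]
 [  0.           0.           1.        ]] -0.012121551012230988 [[ 0.02626768 -0.99951932 -0.01646599]
 [-0.99511607 -0.02457701 -0.09560323]
 [ 0.09515259  0.01889685 -0.99528332]] [-0.03523658  0.45363379  0.97971266]
scene [[350.05736411   0.         254.54948415]
 [  0.         350.05736411 191.52223275]
 [  0.           0.           1.        ]] 0.017123843285152818 [[-0.11408299  0.99345992  0.00473975]
 [ 0.60348498  0.07308883 -0.79401757]
 [-0.78917105 -0.08772353 -0.60787633]] [ 0.06888184 -0.25944545  1.20641569]
```

View pics/top0.png

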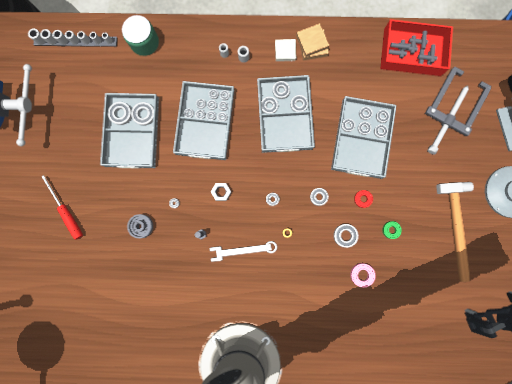

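View pics/scene0.png

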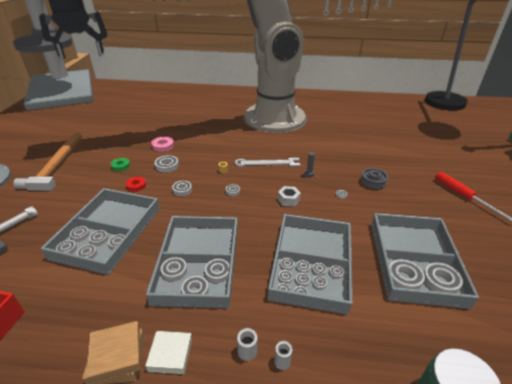

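The top view shows the trays at these pixels: 62 at (130,130) with two bearings, 26 at (205,120) with nine, 47 at (286,113) with three, and 35 at (364,136) with five. The grey ring candidates are (346,236), (319,197), (272,199) and (174,203). The pulley at (140,226), nut at (221,191), red ring (364,199), green ring (392,230), pink ring (363,275) and brass ring (287,233) don't match. Next I'll measure the four rings and the trays.

```bash
cat >> h.py <<'E'
def rays(f,uv):
    K=f['K']; k1=float(f['k1']); d=(np.asarray(uv,float).reshape(-1,2)-[K[0,2],K[1,2]])/[K[0,0],K[1,1]]
    return cv2.undistortPoints((d).reshape(-1,1,2),np.eye(3),np.array([k1,0,0,0.])).reshape(-1,2)
def world(f,uv,z,R=None,t=None):
    R=f['R'] if R is None else R; t=f['t'] if t is None else t
    d=np.c_[rays(f,uv),np.ones(len(np.asarray(uv).reshape(-1,2)))]@R; c=-R.T@t
    return c+d*((z-c[2])/d[:,2])[:,None]
E
python3 - <<'E'
from h import *
f=dict(np.load('top0.npz')); im=np.ascontiguousarray(f['pixels'][:,:,::-1])
S=4; big=cv2.resize(im,None,fx=S,fy=S,interpolation=cv2.INTER_CUBIC)
hsv=cv2.cvtColor(big,cv2.COLOR_BGR2HSV)
m=((hsv[...,1]<85)&(hsv[...,2]>60)).astype(np.uint8)*255
cs,_=cv2.findContours(m,cv2.RETR_EXTERNAL,cv2.CHAIN_APPROX_NONE)
for c in cs:
    a=cv2.contourArea(c)/S/S
    if a<40: continue
    uv=(c.reshape(-1,2)+.5)/S-.5
    ctr=uv.mean(0)
    if not(90<ctr[0]<410 and 60<ctr[1]<290): continue
    tray=a>1500
    w=world(f,uv,.033 if tray else .012)[:,:2].astype(np.float32)
    if tray:
        r=cv2.minAreaRect(w); print('tray',ctr.round(),np.round(r[0],4),np.round(r[1],4),round(r[2],1))
    else:
        (c0,rad)=cv2.minEnclosingCircle(w); A=cv2.contourArea(w)
        print('obj',ctr.round(),w.mean(0).round(4),'d_encl',round(2000*rad,1),'d_area',round(2000*np.sqrt(A/np.pi),1))
cv2.imwrite('pics/crop1.png',cv2.resize(im[165:290,155:415],None,fx=3,fy=3,interpolation=cv2.INTER_CUBIC))
E
```

```text
obj [363. 275.] [ 0.2391 -0.3161] d_encl 64.3 d_area 61.0
obj [240. 251.] [0.2943 0.0101] d_encl 182.4 d_area 70.5
obj [200. 234.] [0.3353 0.1166] d_encl 33.1 d_area 28.0
obj [346. 235.] [ 0.3423 -0.2703] d_encl 67.5 d_area 65.0
obj [140. 226.] [0.3526 0.2805] d_encl 72.4 d_area 68.6
obj [174. 203.] [0.4171 0.1916] d_encl 30.3 d_area 28.3
obj [272. 199.] [ 0.4347 -0.0734] d_encl 39.2 d_area 37.0
obj [319. 196.] [ 0.4441 -0.1983] d_encl 51.5 d_area 49.7
obj [220. 191.] [0.4511 0.0666] d_encl 56.8 d_area 52.2
tray [364. 137.] [ 0.6045 -0.3128] [0.1466 0.2087] 81.0
tray [129. 130.] [0.6098 0.3165] [0.2073 0.1522] 0.0
tray [204. 120.] [0.6413 0.1169] [0.1465 0.2085] 85.0
tray [285. 113.] [ 0.6647 -0.1029] [0.2091 0.1441] 4.9
```

View pics/crop1.png

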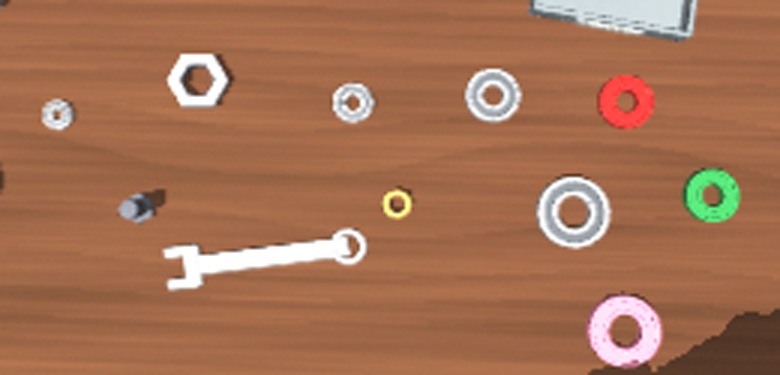

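The crop shows bright grey rings at full-image (346,236), (319,197), (272,199) and (174,203). Their measured diameters are about 65, 49.7, 37 and 28 mm. With a constant bias of about +2.5 mm, these are bearings 62, 47, 35 and 26. The coloured rings (red, green, pink, brass) are look-alikes. I'll start with bearing_62.

```bash
cat >> h.py <<'E'
def go(x,y,z,yawdeg,end=False):
    "needed shift in present tool axes (mm), and spin (deg)"
    s=state(); p=s['tcp_pos']; r=s['tcp_rot']; a=r[2]
    d=(np.array([x,y,z])-p)*1000
    sp=(np.degrees(a)-yawdeg+180)%360-180
    X=np.array([np.cos(a),np.sin(a)]);Y=np.array([np.sin(a),-np.cos(a)])
    print('t',round(s['t'],2),'p',p.round(4),'rot',np.degrees(r).round(1),'F',s['ft_force'].round(1),'w',round(s['width']*1000,1),'q7',s['q'][6].round(2))
    print('shift', round(X@d[:2],1),round(Y@d[:2],1),round(-d[2],1),'spin',round(sp,1))
E
python3 -c "
from h import *
go(.342,-.270,.15,-90)"
```

```text
t 0.1 p [ 0.2138 -0.5061  0.2553] rot [ 1.80e+02  1.00e-01 -6.71e+01] F [-0.2 -0.3  0.3] w 85.6 q7 -0.03
shift -167.6 -209.9 105.3 spin 22.9
```

move_arm([
  [[-21, -26, 13, 0, 75], [-21, -26, 13, 0, 75], [-21, -26, 13, 0, 75], [-21, -26, 13, 0, 75], [-21, -26, 13, 0, 75], [-21, -26, 13, 0, 75], [-21, -26, 13, 0, 75], [-21, -26, 13, 0, 75], [0, 0, 0, 6, 75], [0, 0, 0, 6, 75]],
], force=40)

```text
t: 0.93
tcp_pos: [0.3399, -0.2611, 0.1413]
tcp_rot: [3.133, 0.004, -1.394]
ft_force: [-0.0, -0.7, -0.2]
width: 0.0754
```

```bash
python3 -c "
from h import *
go(.342,-.270,.15,-90)"
```

```text
t 0.93 p [ 0.3399 -0.2611  0.1413] rot [179.5   0.2 -79.9] F [-0.  -0.7 -0.2] w 75.4 q7 -0.82
shift 9.2 -0.5 -8.7 spin 10.1
```

move_arm([
  [[9, 0, 0, 5, 75], [0, 0, 0, 5, 75], [0, 0, 0, 0, 75], [0, 0, 0, 0, 75], [0, 0, 0, 0, 75], [0, 0, 0, 0, 75], [0, 0, 0, 0, 75], [0, 0, 0, 0, 75], [0, 0, 0, 0, 75], [0, 0, 0, 0, 75]],
])

```text
t: 1.77
tcp_pos: [0.3402, -0.2659, 0.1387]
tcp_rot: [3.127, 0.007, -1.566]
ft_force: [-0.7, -0.8, 0.2]
width: 0.0751
```

```bash
cat >> h.py <<'E'
from scipy.spatial.transform import Rotation as Ro
def wrist(name):
    s=state(); f=grab_frame('wrist'); save(f,name); T=np.eye(4); T[:3,:3]=Ro.from_euler('xyz',s['tcp_rot']).as_matrix(); T[:3,3]=s['tcp_pos']
    W=T@f['tool_from_camera']; f['R']=W[:3,:3].T; f['t']=-f['R']@W[:3,3]; return f
def proj(f,P):
    c=f['R']@np.asarray(P)+f['t']; r=c[:2]/c[2]; r=r*(1+f['k1']*(r@r)); return f['K'][:2,:2]@r+f['K'][:2,2]
E
python3 - <<'E'
from h import *
go(.342,-.270,.15,-90)
f=wrist('w1.png'); print(f['tool_from_camera'].round(3)); print(proj(f,[.342,-.27,.016]))
print(world(f,[[0,0],[511,0],[511,383],[0,383]],0.0).round(3))
E
```

```text
t 1.77 p [ 0.3402 -0.2659  0.1387] rot [179.2   0.4 -89.7] F [-0.7 -0.8  0.2] w 75.1 q7 -0.97
shift 4.2 -1.7 -11.3 spin 0.3
[[ 1.    -0.    -0.001  0.   ]
 [ 0.001  0.955  0.296 -0.076]
 [ 0.001 -0.296  0.955 -0.118]
 [ 0.     0.     0.     1.   ]]
[262.20628891 184.7451762 ]
[[ 0.51  -0.033  0.   ]
 [ 0.51  -0.49   0.   ]
 [ 0.024 -0.652  0.   ]
 [ 0.01   0.135  0.   ]]
```

View pics/w1.png

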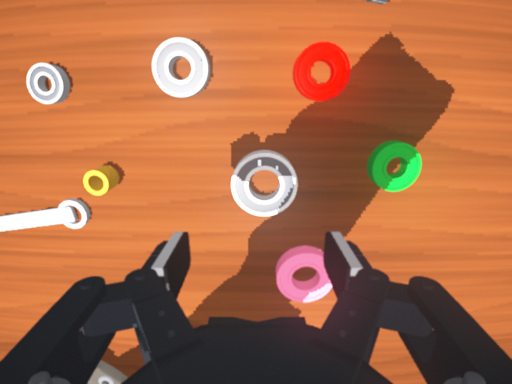

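The ring appears at about (264,184) and was predicted at (262,185), so the position agrees to about 2 mm. I'll descend now.

move_arm([
  [[5, -2, 15, 0, 79], [0, 0, 20, 0, 79], [0, 0, 20, 0, 79], [0, 0, 20, 0, 79], [0, 0, 15, 0, 79], [0, 0, 8, 0, 79], [0, 0, 4, 0, 79], [0, 0, 2, 0, 79], [0, 0, 0, 0, 79], [0, 0, 0, 0, 79]],
])

```text
t: 2.65
tcp_pos: [0.3447, -0.2735, 0.0337]
tcp_rot: [3.135, 0.001, -1.566]
ft_force: [0.2, -0.3, 0.4]
width: 0.079
```

Run:
```python
from h import *
go(.342,-.270,.024,-90)
f=wrist('w2.png')
```

```text
t 2.65 p [ 0.3447 -0.2735  0.0337] rot [179.6   0.  -89.7] F [ 0.2 -0.3  0.4] w 79.0 q7 -1.0
shift -3.5 2.6 9.7 spin 0.3
```

View pics/w2.png

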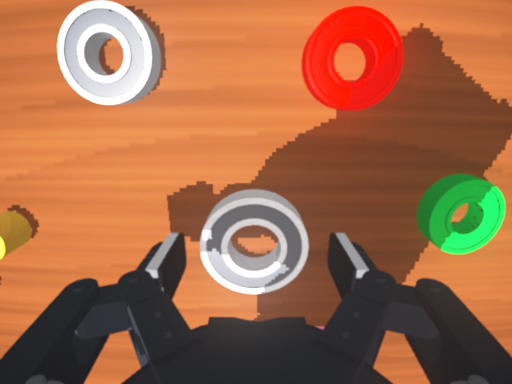

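The ring at (254,242) sits centred between the pads, which are at columns 183 and 330. I'll lower the last bit, then close.

move_arm([
  [[-2, 3, 4, 0, 79], [0, 0, 4, 0, 79], [0, 0, 2, 0, 79], [0, 0, 0, 0, 79], [0, 0, 0, 0, 55], [0, 0, 0, 0, 50], [0, 0, 0, 0, 50], [0, 0, 0, 0, 50], [0, 0, 0, 0, 50], [0, 0, 0, 0, 50]],
])

```text
t: 3.53
tcp_pos: [0.3431, -0.2726, 0.0255]
tcp_rot: [3.139, -0.003, -1.566]
ft_force: [0.2, -0.8, 0.5]
width: 0.06
```

Run:
```python
from h import *
go(.342,-.270,.13,-90)
```

```text
t 3.53 p [ 0.3431 -0.2726  0.0255] rot [179.9  -0.2 -89.7] F [ 0.2 -0.8  0.5] w 60.0 q7 -1.0
shift -2.6 1.1 -104.5 spin 0.3
```

move_arm([
  [[0, 0, -10, 0, 50], [0, 0, -20, 0, 50], [0, 0, -25, 0, 50], [0, 0, -25, 0, 50], [0, 0, -25, 0, 50], [0, 0, 0, 0, 50], [0, 0, 0, 0, 50], [0, 0, 0, 0, 50], [0, 0, 0, 0, 50], [0, 0, 0, 0, 50]],
])

```text
t: 4.37
tcp_pos: [0.3375, -0.2681, 0.1276]
tcp_rot: [3.125, 0.008, -1.565]
ft_force: [0.0, -0.5, -3.1]
width: 0.0597
```

Run:
```python
from h import *
go(.561,.3165,.13,-90)
f=wrist('w3.png')
```

```text
t 4.37 p [ 0.3375 -0.2681  0.1276] rot [179.1   0.5 -89.7] F [ 0.  -0.5 -3.1] w 59.7 q7 -0.97
shift -583.4 -226.6 -2.4 spin 0.3
```

View pics/w3.png

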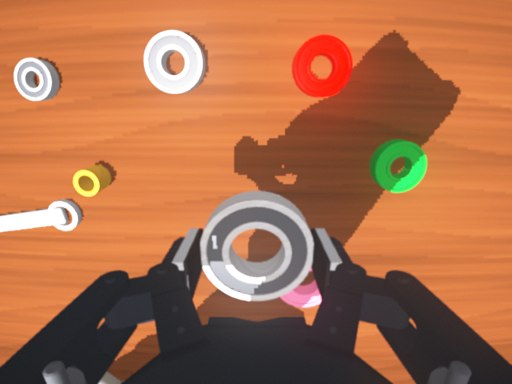

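The bearing is held level in the jaws (ring at (257,245), weight 3 N). Next I'll carry it to tray_62.

move_arm([
  [[-20, -8, 0, 0, 50], [-38, -15, 0, 0, 50], [-39, -15, 0, 0, 50], [-39, -15, 0, 0, 50], [-39, -15, 0, 0, 50], [-39, -15, 0, 0, 50], [-39, -15, 0, 0, 50], [-39, -15, 0, 0, 50], [-39, -15, 0, 0, 50], [-39, -15, 0, 0, 50]],
])

```text
t: 5.25
tcp_pos: [0.4762, 0.095, 0.1174]
tcp_rot: [3.108, 0.004, -1.595]
ft_force: [1.1, -1.0, -1.8]
width: 0.0603
```

Run:
```python
from h import *
go(.561,.3165,.13,-90)
```

```text
t 5.25 p [0.4762 0.095  0.1174] rot [178.    0.2 -91.4] F [ 1.1 -1.  -1.8] w 60.3 q7 -1.95
shift -223.5 -79.3 -12.6 spin -1.4
```

move_arm([
  [[-37, -13, -3, 0, 50], [-37, -13, -3, 0, 50], [-37, -13, -3, 0, 50], [-37, -13, -2, -1, 50], [-37, -13, -1, 0, 50], [-25, -9, 0, 0, 50], [-10, -3, 0, 0, 50], [0, 0, 0, 0, 50], [0, 0, 0, 0, 50], [0, 0, 0, 0, 50]],
])

```text
t: 6.08
tcp_pos: [0.5526, 0.3346, 0.1117]
tcp_rot: [3.086, 0.005, -1.564]
ft_force: [-0.9, -0.2, -2.0]
width: 0.0598
```

Run:
```python
from h import *
go(.561,.3165,.05,-90)
f=wrist('w4.png'); print(proj(f,[.561,.3165,.004]))
```

```text
t 6.08 p [0.5526 0.3346 0.1117] rot [176.8   0.3 -89.6] F [-0.9 -0.2 -2. ] w 59.8 q7 -2.28
shift 18.2 -8.2 61.7 spin 0.4
[278.40437828 177.98777894]
```

View pics/w4.png

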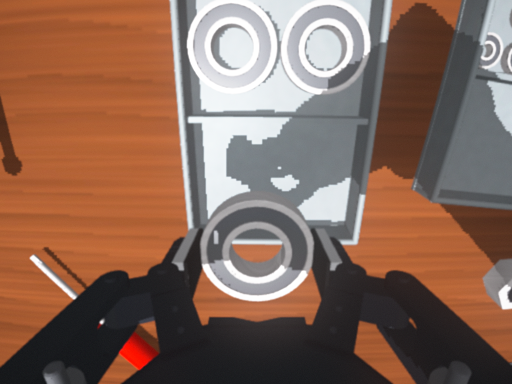

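The tray's front compartment spans about cols 192-360 and rows 122-235, and its centre agrees with the prediction at (278,178). I'll go in.

move_arm([
  [[9, -4, 5, 0, 50], [8, -3, 10, 0, 50], [0, 0, 15, 0, 50], [0, 0, 15, 0, 50], [0, 0, 10, 0, 50], [0, 0, 5, 0, 50], [0, 0, 2, 0, 50], [0, 0, 0, 0, 50], [0, 0, 0, 0, 50], [0, 0, 0, 0, 50]],
])

```text
t: 6.97
tcp_pos: [0.5618, 0.2956, 0.0443]
tcp_rot: [3.088, -0.009, -1.584]
ft_force: [1.2, 0.2, -2.9]
width: 0.0599
```

Run:
```python
from h import *
go(.561,.3165,.03,-90)
```

```text
t 6.97 p [0.5618 0.2956 0.0443] rot [176.9  -0.5 -90.7] F [ 1.2  0.2 -2.9] w 59.9 q7 -2.27
shift -20.9 1.1 14.3 spin -0.7
```

move_arm([
  [[-8, 1, 0, 0, 50], [-8, 0, 0, 0, 50], [-4, 0, 3, 0, 50], [0, 0, 3, 0, 50], [0, 0, 3, 0, 50], [0, 0, 1, 0, 50], [0, 0, 0, 0, 50], [0, 0, 0, 0, 50], [0, 0, 0, 0, 50], [0, 0, 0, 0, 50]],
])

```text
t: 7.8
tcp_pos: [0.5609, 0.3216, 0.0356]
tcp_rot: [3.092, -0.005, -1.58]
ft_force: [0.2, 0.6, -2.3]
width: 0.06
```

Run:
```python
from h import *
go(.561,.3165,.03,-90)
```

```text
t 7.8 p [0.5609 0.3216 0.0356] rot [177.1  -0.3 -90.5] F [ 0.2  0.6 -2.3] w 60.0 q7 -2.3
shift 5.1 -0.2 5.6 spin -0.5
```

move_arm([
  [[3, 0, 2, 0, 50], [2, 0, 2, 0, 50], [0, 0, 2, 0, 50], [0, 0, 1, 0, 50], [0, 0, 1, 0, 50], [0, 0, 0, 0, 50], [0, 0, 0, 0, 50], [0, 0, 0, 0, 50], [0, 0, 0, 0, 50], [0, 0, 0, 0, 50]],
])

```text
t: 8.63
tcp_pos: [0.5612, 0.3159, 0.0302]
tcp_rot: [3.094, -0.004, -1.582]
ft_force: [-0.1, -0.5, 0.9]
width: 0.06
```

Run:
```python
from h import *
go(.561,.3165,.03,-90)
```

```text
t 8.63 p [0.5612 0.3159 0.0302] rot [177.2  -0.2 -90.6] F [-0.1 -0.5  0.9] w 60.0 q7 -2.29
shift -0.6 0.2 0.2 spin -0.6
```

move_arm([
  [[0, 0, 0, 0, 72], [0, 0, 0, 0, 72], [0, 0, 0, 0, 72], [0, 0, 0, 0, 72], [0, 0, -10, 0, 72], [0, 0, -20, 0, 72], [0, 0, -25, 0, 72], [0, 0, -30, 0, 72], [0, 0, -20, 0, 72], [0, 0, 0, 0, 72]],
])

```text
t: 9.47
tcp_pos: [0.5669, 0.3163, 0.1403]
tcp_rot: [3.093, -0.004, -1.581]
ft_force: [2.6, 0.2, 0.5]
width: 0.0721
```

Run:
```python
from h import *
go(.444,-.198,.13,-85)
f=wrist('w5.png')
```

```text
t 9.47 p [0.5669 0.3163 0.1403] rot [177.2  -0.2 -90.6] F [2.6 0.2 0.5] w 72.1 q7 -2.26
shift 515.5 117.4 10.3 spin -5.6
```

View pics/w5.png

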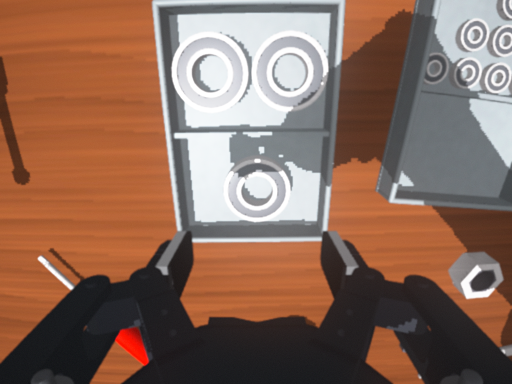

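Bearing_62 lies flat in the tray_62 front compartment at (258,190). Next is bearing_26.

move_arm([
  [[10, 13, 0, 4, 40], [20, 25, 0, 0, 40], [20, 25, 0, 0, 40], [20, 25, 0, 0, 40], [20, 25, 0, 0, 40], [20, 25, 5, 0, 40], [10, 10, 8, 0, 40], [0, 0, 8, 0, 40], [0, 0, 5, 0, 40], [0, 0, 0, 0, 40]],
])

```text
t: 10.35
tcp_pos: [0.3959, 0.2001, 0.1114]
tcp_rot: [3.083, -0.014, -1.655]
ft_force: [-0.2, -0.6, -0.5]
width: 0.0401
```

```bash
cat >> h.py <<'E'
def find(f,P,dia,h):
    "bright low-saturation ring nearest predicted top-face centre P -> world xy"
    im=np.ascontiguousarray(f['pixels'][:,:,::-1]); hsv=cv2.cvtColor(im,cv2.COLOR_BGR2HSV)
    m=((hsv[...,1]<90)&(hsv[...,2]>60)).astype(np.uint8)*255
    m[250:][:, :]=m[250:]; cs,_=cv2.findContours(m,cv2.RETR_EXTERNAL,cv2.CHAIN_APPROX_NONE)
    for c in cs:
        if cv2.contourArea(c)<80: continue
        w=world(f,c.reshape(-1,2),h)[:,:2].astype(np.float32); q,r=cv2.minEnclosingCircle(w)
        if np.hypot(q[0]-P[0],q[1]-P[1])<.03: print('ring',np.round(q,4),'d',round(2000*r,1))
    print('pred px',proj(f,[*P,h]))
E
python3 - <<'E'
from h import *
go(.417,.1916,.04,-95)
f=wrist('w6.png'); find(f,(.417,.1916),26,.008)
E
```

```text
t 10.35 p [0.3959 0.2001 0.1114] rot [176.7  -0.8 -94.8] F [-0.2 -0.6 -0.5] w 40.1 q7 -2.27
shift 6.7 -21.7 71.4 spin 0.2
ring [0.4174 0.1928] d 28.4
pred px [263.08852622 163.93431634]
```

move_arm([
  [[4, -11, 5, 0, 40], [3, -11, 10, 0, 40], [0, 0, 15, 0, 40], [0, 0, 15, 0, 40], [0, 0, 15, 0, 40], [0, 0, 8, 0, 40], [0, 0, 3, 0, 40], [0, 0, 0, 0, 40], [0, 0, 0, 0, 40], [0, 0, 0, 0, 40]],
])

```text
t: 11.23
tcp_pos: [0.432, 0.1962, 0.0362]
tcp_rot: [3.097, -0.003, -1.656]
ft_force: [0.7, -0.6, 0.5]
width: 0.04
```

Run:
```python
from h import *
go(.417,.192,.0275,-95)
```

```text
t 11.23 p [0.432  0.1962 0.0362] rot [177.5  -0.2 -94.9] F [ 0.7 -0.6  0.5] w 40.0 q7 -2.29
shift 5.5 14.5 8.7 spin 0.1
```

move_arm([
  [[2, 6, 0, 0, 40], [2, 4, 0, 0, 40], [1, 3, 1, 0, 40], [0, 0, 2, 0, 40], [0, 0, 2, 0, 40], [0, 0, 0, 0, 40], [0, 0, 0, 0, 40], [0, 0, 0, 0, 40], [0, 0, 0, 0, 40], [0, 0, 0, 0, 40]],
])

```text
t: 12.07
tcp_pos: [0.4186, 0.1929, 0.0342]
tcp_rot: [3.103, -0.001, -1.656]
ft_force: [0.4, 0.5, 0.2]
width: 0.0402
```

Run:
```python
from h import *
go(.417,.192,.0275,-95)
```

```text
t 12.07 p [0.4186 0.1929 0.0342] rot [177.8  -0.  -94.9] F [0.4 0.5 0.2] w 40.2 q7 -2.29
shift 1.0 1.5 6.7 spin 0.1
```

move_arm([
  [[1, 1, 2, 0, 40], [0, 0, 3, 0, 40], [0, 0, 2, 0, 40], [0, 0, 0, 0, 40], [0, 0, 0, 0, 30], [0, 0, 0, 0, 15], [0, 0, 0, 0, 15], [0, 0, 0, 0, 15], [0, 0, 0, 0, 15], [0, 0, 0, 0, 15]],
])

```text
t: 12.9
tcp_pos: [0.4175, 0.192, 0.0265]
tcp_rot: [3.103, -0.001, -1.656]
ft_force: [-0.5, 0.1, -1.0]
width: 0.0232
```

Run:
```python
from h import *
go(.5925,.121,.13,-95)
```

```text
t 12.9 p [0.4175 0.192  0.0265] rot [177.8  -0.  -94.9] F [-0.5  0.1 -1. ] w 23.2 q7 -2.3
shift 55.8 -180.4 -103.5 spin 0.1
```

move_arm([
  [[0, 0, -10, 0, 15], [0, 0, -20, 0, 15], [0, 0, -25, 0, 15], [0, 0, -25, 0, 15], [8, -25, -10, 0, 15], [12, -38, 0, 0, 15], [12, -38, 0, 0, 15], [12, -38, 0, 0, 15], [6, -20, 0, 0, 15], [0, 0, 0, 0, 15]],
])

```text
t: 13.73
tcp_pos: [0.5795, 0.1286, 0.1209]
tcp_rot: [3.107, -0.001, -1.646]
ft_force: [0.2, 0.2, 0.1]
width: 0.0235
```

Run:
```python
from h import *
go(.5925,.121,.05,-95)
f=wrist('w6.png'); print(proj(f,[.5925,.121,.004]))
```

```text
t 13.73 p [0.5795 0.1286 0.1209] rot [178.   -0.  -94.3] F [0.2 0.2 0.1] w 23.5 q7 -2.03
shift 6.6 -13.6 70.9 spin 0.7
[264.04532647 171.65293857]
```

View pics/w6.png

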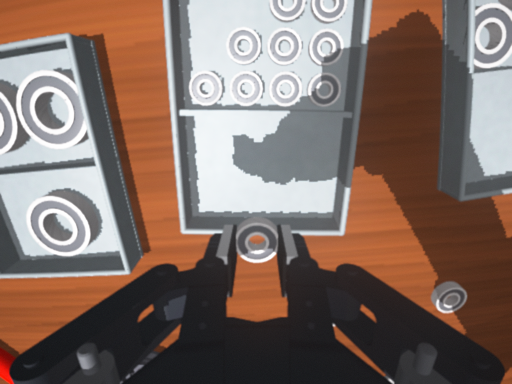

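Bearing_26 is held at (258,240), and the empty compartment of tray_26 spans rows 115-215, cols 190-345. Its centre matches the prediction. I'll place it.

move_arm([
  [[4, -6, 3, 0, 15], [2, -5, 8, 0, 15], [0, 0, 15, 0, 15], [0, 0, 15, 0, 15], [0, 0, 15, 0, 15], [0, 0, 10, 0, 15], [0, 0, 5, 0, 15], [0, 0, 0, 0, 15], [0, 0, 0, 0, 15], [0, 0, 0, 0, 15]],
])

```text
t: 14.62
tcp_pos: [0.5788, 0.1282, 0.0464]
tcp_rot: [3.099, 0.002, -1.634]
ft_force: [-0.5, -0.0, -0.3]
width: 0.0235
```

Run:
```python
from h import *
go(.5925,.121,.0305,-95)
```

```text
t 14.62 p [0.5788 0.1282 0.0464] rot [ 1.776e+02  1.000e-01 -9.360e+01] F [-0.5 -0.  -0.3] w 23.5 q7 -2.04
shift 6.3 -14.2 15.9 spin 1.4
```

move_arm([
  [[2, -5, 2, 0, 15], [2, -5, 3, 1, 15], [1, -3, 3, 0, 15], [0, 0, 3, 0, 15], [0, 0, 2, 0, 15], [0, 0, 1, 0, 15], [0, 0, 0, 0, 15], [0, 0, 0, 0, 15], [0, 0, 0, 0, 15], [0, 0, 0, 0, 15]],
])

```text
t: 15.45
tcp_pos: [0.5949, 0.122, 0.0332]
tcp_rot: [3.105, 0.003, -1.654]
ft_force: [0.0, 0.0, -0.8]
width: 0.0234
```

Run:
```python
from h import *
go(.5925,.121,.0305,-95)
```

```text
t 15.45 p [0.5949 0.122  0.0332] rot [177.9   0.2 -94.8] F [ 0.   0.  -0.8] w 23.4 q7 -2.04
shift 1.2 2.3 2.7 spin 0.2
```

move_arm([
  [[0, 1, 1, 0, 15], [0, 1, 1, 0, 15], [0, 0, 0.5, 0, 15], [0, 0, 0, 0, 15], [0, 0, 0, 0, 40], [0, 0, 0, 0, 40], [0, 0, 0, 0, 40], [0, 0, 0, 0, 40], [0, 0, -5, 0, 40], [0, 0, -15, 0, 40]],
])

```text
t: 16.28
tcp_pos: [0.5906, 0.1218, 0.0487]
tcp_rot: [3.099, 0.001, -1.653]
ft_force: [0.1, 0.1, -0.3]
width: 0.0399
```

move_arm([
  [[0, 0, -25, 0, 50], [0, 0, -25, 0, 50], [0, 0, -20, 0, 50], [0, 0, 0, 0, 50], [15, 12, 0, 0, 50], [30, 25, 0, 0, 50], [35, 28, 0, 0, 50], [35, 28, 0, 0, 50], [25, 20, 0, 0, 50], [10, 10, 0, 0, 50]],
])

```text
t: 17.12
tcp_pos: [0.4591, -0.015, 0.1274]
tcp_rot: [3.108, 0.01, -1.644]
ft_force: [0.3, -0.3, 0.3]
width: 0.0496
```

Run:
```python
from h import *
go(.4347,-.0734,.04,-99)
f=wrist('w7.png'); find(f,(.4347,-.0734),35,.011)
```

```text
t 17.12 p [ 0.4591 -0.015   0.1274] rot [178.1   0.6 -94.2] F [ 0.3 -0.3  0.3] w 49.6 q7 -1.74
shift 60.1 20.1 87.4 spin 4.8
ring [ 0.435  -0.0737] d 40.0
pred px [322.32291818 206.83905795]
```

View pics/w7.png

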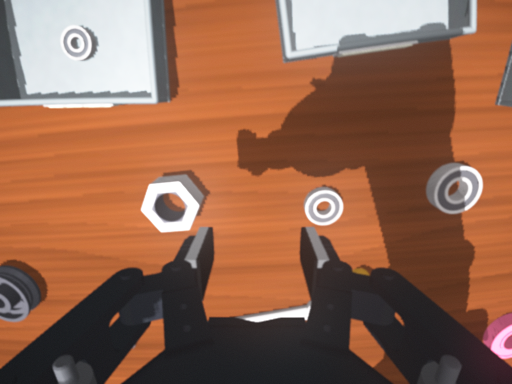

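Bearing_26 sits flat in its tray at (78,42). Bearing_35 is at (323,207), as predicted.

move_arm([
  [[12, 5, 0, 5, 52], [15, 5, 5, 0, 52], [15, 5, 10, 0, 52], [10, 3, 15, 0, 52], [3, 0, 15, 0, 52], [0, 0, 15, 0, 52], [0, 0, 12, 0, 52], [0, 0, 5, 0, 52], [0, 0, 0, 0, 52], [0, 0, 0, 0, 52]],
])

```text
t: 18.0
tcp_pos: [0.4263, -0.0708, 0.0472]
tcp_rot: [3.108, 0.005, -1.742]
ft_force: [-0.1, 0.3, 0.9]
width: 0.0521
```

Run:
```python
from h import *
go(.435,-.0735,.027,-99)
```

```text
t 18.0 p [ 0.4263 -0.0708  0.0472] rot [178.1   0.3 -99.8] F [-0.1  0.3  0.9] w 52.1 q7 -1.73
shift 1.2 -9.0 20.2 spin -0.8
```

move_arm([
  [[1, -3, 2, 0, 52], [0, -3, 4, 0, 52], [0, -2, 4, 0, 52], [0, 0, 4, 0, 52], [0, 0, 2, 0, 52], [0, 0, 0, 0, 52], [0, 0, 0, 0, 52], [0, 0, 0, 0, 52], [0, 0, 0, 0, 52], [0, 0, 0, 0, 52]],
])

```text
t: 18.83
tcp_pos: [0.4376, -0.0728, 0.0318]
tcp_rot: [3.114, 0.005, -1.74]
ft_force: [0.2, 0.7, 0.2]
width: 0.0523
```

Run:
```python
from h import *
go(.435,-.0735,.027,-99)
```

```text
t 18.83 p [ 0.4376 -0.0728  0.0318] rot [178.4   0.3 -99.7] F [0.2 0.7 0.2] w 52.3 q7 -1.74
shift 1.2 2.4 4.8 spin -0.7
```

move_arm([
  [[1, 1, 2, 0, 52], [0, 1, 2, 0, 52], [0, 0, 1, 0, 52], [0, 0, 0, 0, 52], [0, 0, 0, 0, 38], [0, 0, 0, 0, 22], [0, 0, 0, 0, 22], [0, 0, 0, 0, 22], [0, 0, 0, 0, 22], [0, 0, 0, 0, 22]],
])

```text
t: 19.67
tcp_pos: [0.4352, -0.0735, 0.027]
tcp_rot: [3.115, 0.005, -1.74]
ft_force: [-0.3, -1.2, 0.5]
width: 0.0325
```

Run:
```python
from h import *
go(.556,-.305,.13,-99)
```

```text
t 19.67 p [ 0.4352 -0.0735  0.027 ] rot [178.5   0.3 -99.7] F [-0.3 -1.2  0.5] w 32.5 q7 -1.74
shift 207.8 -158.1 -103.0 spin -0.7
```

Gripped at 32.5 mm, the same pad-compression offset as before. I'll lift it and go to tray_35.

move_arm([
  [[0, 0, -10, 0, 22], [0, 0, -20, 0, 22], [0, 0, -25, 0, 22], [0, 0, -25, 0, 22], [15, -12, -15, 0, 22], [30, -23, 0, 0, 22], [32, -25, 0, 0, 22], [32, -25, 0, 0, 22], [32, -25, 0, 0, 22], [20, -15, 0, 0, 22]],
])

```text
t: 20.5
tcp_pos: [0.5365, -0.2506, 0.1281]
tcp_rot: [3.115, 0.007, -1.721]
ft_force: [0.4, -1.5, -0.2]
width: 0.0326
```

move_arm([
  [[20, -14, 0, 0, 22], [8, -4, 0, 0, 22], [0, 0, 0, 0, 22], [0, 0, 0, 0, 22], [0, 0, 0, 0, 22], [0, 0, 0, 0, 22], [0, 0, 0, 0, 22], [0, 0, 0, 0, 22], [0, 0, 0, 0, 22], [0, 0, 0, 0, 22]],
])

```text
t: 21.33
tcp_pos: [0.5498, -0.2809, 0.1297]
tcp_rot: [3.114, 0.009, -1.721]
ft_force: [-0.4, 0.6, 0.1]
width: 0.0329
```

Run:
```python
from h import *
go(.556,-.305,.05,-99)
f=wrist('w8.png'); print(proj(f,[.556,-.305,.004]))
```

```text
t 21.33 p [ 0.5498 -0.2809  0.1297] rot [178.4   0.5 -98.6] F [-0.4  0.6  0.1] w 32.9 q7 -1.36
shift 22.9 -9.7 79.7 spin 0.4
[282.63075563 173.90826935]
```

View pics/w8.png

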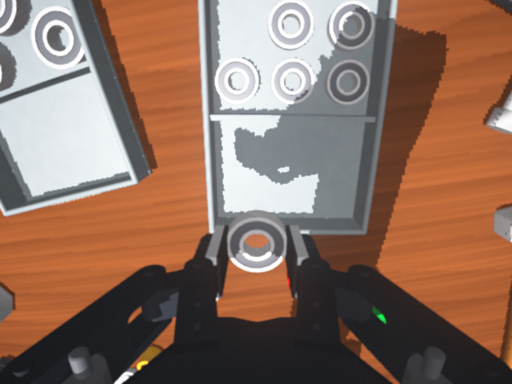

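Bearing_35 is held at (257,243). The five-bearing tray's empty compartment is centred at about (290,168).

move_arm([
  [[8, -3, 3, 0, 22], [8, -3, 8, 0, 22], [7, -3, 12, 0, 22], [0, 0, 15, 0, 22], [0, 0, 15, 0, 22], [0, 0, 12, 0, 22], [0, 0, 10, 0, 22], [0, 0, 5, 0, 22], [0, 0, 0, 0, 22], [0, 0, 0, 0, 22]],
])

```text
t: 22.22
tcp_pos: [0.5514, -0.3137, 0.0376]
tcp_rot: [3.11, 0.006, -1.727]
ft_force: [-0.4, 1.0, -0.2]
width: 0.0329
```

Run:
```python
from h import *
go(.557,-.307,.031,-99)
```

```text
t 22.22 p [ 0.5514 -0.3137  0.0376] rot [178.2   0.3 -99. ] F [-0.4  1.  -0.2] w 32.9 q7 -1.34
shift -7.5 -4.5 6.6 spin 0.0
```

move_arm([
  [[-3, -2, 1, 0, 22], [-2, -2, 2, 0, 22], [-1, 0, 2, 0, 22], [0, 0, 1, 0, 22], [0, 0, 0.5, 0, 22], [0, 0, 0, 0, 22], [0, 0, 0, 0, 22], [0, 0, 0, 0, 22], [0, 0, 0, 0, 22], [0, 0, 0, 0, 22]],
])

```text
t: 23.05
tcp_pos: [0.5598, -0.3083, 0.0343]
tcp_rot: [3.118, 0.004, -1.726]
ft_force: [0.1, -0.1, 0.2]
width: 0.033
```

Run:
```python
from h import *
go(.557,-.307,.031,-99)
```

```text
t 23.05 p [ 0.5598 -0.3083  0.0343] rot [178.6   0.2 -98.9] F [ 0.1 -0.1  0.2] w 33.0 q7 -1.35
shift -0.8 3.0 3.3 spin 0.1
```

move_arm([
  [[0, 1, 1.5, 0, 22], [0, 1, 1, 0, 22], [0, 0, 0.5, 0, 22], [0, 0, 0, 0, 22], [0, 0, 0, 0, 48], [0, 0, 0, 0, 48], [0, 0, 0, 0, 48], [0, 0, 0, 0, 48], [0, 0, -5, 0, 48], [0, 0, -15, 0, 48]],
])

```text
t: 23.88
tcp_pos: [0.5554, -0.3074, 0.0486]
tcp_rot: [3.111, 0.006, -1.727]
ft_force: [0.8, 0.6, 0.5]
width: 0.0482
```

move_arm([
  [[0, 0, -25, 0, 65], [0, 0, -25, 0, 65], [0, 0, -20, 0, 65], [0, 0, 0, 0, 65], [-15, 15, 0, -5, 65], [-25, 30, 0, -5, 65], [-20, 30, 0, -4, 65], [-10, 15, 0, 0, 65], [0, 0, 0, 0, 65], [0, 0, 0, 0, 65]],
])

```text
t: 24.72
tcp_pos: [0.4692, -0.2343, 0.1274]
tcp_rot: [3.12, 0.008, -1.47]
ft_force: [0.8, 0.3, 0.3]
width: 0.0651
```

Run:
```python
from h import *
go(.444,-.198,.04,-85)
f=wrist('w9.png'); find(f,(.444,-.198),47,.014)
```

```text
t 24.72 p [ 0.4692 -0.2343  0.1274] rot [178.8   0.4 -84.2] F [0.8 0.3 0.3] w 65.1 q7 -1.15
shift -38.7 21.4 87.4 spin 0.8
ring [ 0.4454 -0.2006] d 52.8
pred px [216.0973769  210.66492159]
```

View pics/w9.png

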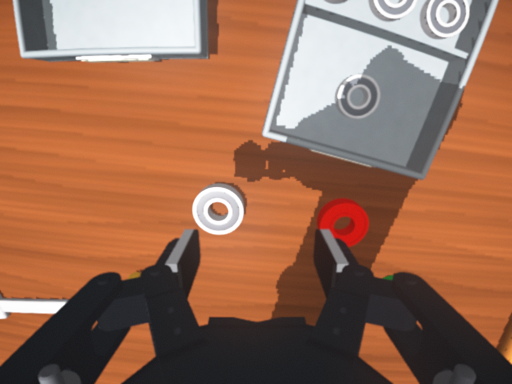

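Bearing_35 lies flat in its tray at (358,96). The grey bearing_47 is at (218,210), and the red look-alike at (345,222) stays well clear.

move_arm([
  [[-12, 7, 0, 0, 65], [-12, 7, 0, 0, 65], [-10, 5, 8, 0, 65], [-3, 2, 15, 0, 65], [0, 0, 15, 0, 65], [0, 0, 15, 0, 65], [0, 0, 15, 0, 65], [0, 0, 10, 0, 65], [0, 0, 0, 0, 65], [0, 0, 0, 0, 65]],
])

```text
t: 25.6
tcp_pos: [0.4571, -0.2074, 0.0472]
tcp_rot: [3.136, 0.001, -1.479]
ft_force: [0.3, 0.1, -1.1]
width: 0.0652
```

Run:
```python
from h import *
go(.4445,-.199,.0255,-85)
```

```text
t 25.6 p [ 0.4571 -0.2074  0.0472] rot [179.7   0.  -84.7] F [ 0.3  0.1 -1.1] w 65.2 q7 -1.23
shift -9.5 11.8 21.7 spin 0.3
```

move_arm([
  [[-4, 5, 0, 0, 65], [-3, 4, 2, 0, 65], [-2, 2, 3, 0, 65], [0, 0, 4, 0, 65], [0, 0, 3, 0, 65], [0, 0, 0, 0, 65], [0, 0, 0, 0, 65], [0, 0, 0, 0, 65], [0, 0, 0, 0, 65], [0, 0, 0, 0, 65]],
])

```text
t: 26.43
tcp_pos: [0.4473, -0.2003, 0.0373]
tcp_rot: [-3.141, -0.003, -1.48]
ft_force: [-0.0, 1.0, -0.8]
width: 0.0648
```

Run:
```python
from h import *
go(.4445,-.199,.0255,-85)
```

```text
t 26.43 p [ 0.4473 -0.2003  0.0373] rot [-180.    -0.2  -84.8] F [-0.   1.  -0.8] w 64.8 q7 -1.24
shift -1.5 2.7 11.8 spin 0.2
```

move_arm([
  [[-1, 1, 4, 0, 65], [0, 1, 4, 0, 65], [0, 0, 3, 0, 65], [0, 0, 1, 0, 65], [0, 0, 0, 0, 65], [0, 0, 0, 0, 48], [0, 0, 0, 0, 34], [0, 0, 0, 0, 34], [0, 0, 0, 0, 34], [0, 0, 0, 0, 34]],
])

```text
t: 27.27
tcp_pos: [0.4451, -0.1996, 0.0242]
tcp_rot: [-3.141, -0.003, -1.48]
ft_force: [0.4, 1.6, 0.2]
width: 0.0454
```

Run:
```python
from h import *
go(.616,-.107,.13,-85)
```

```text
t 27.27 p [ 0.4451 -0.1996  0.0242] rot [-180.    -0.2  -84.8] F [0.4 1.6 0.2] w 45.4 q7 -1.25
shift -76.7 -178.6 -105.8 spin 0.2
```

move_arm([
  [[0, 0, 0, 0, 34], [0, 0, -10, 0, 34], [0, 0, -20, 0, 34], [0, 0, -25, 0, 34], [0, 0, -25, 0, 34], [-8, -20, -15, 0, 34], [-14, -33, 0, 0, 34], [-16, -36, 0, 0, 34], [-14, -33, 0, 0, 34], [-10, -20, 0, 0, 34]],
])

```text
t: 28.1
tcp_pos: [0.5776, -0.1296, 0.126]
tcp_rot: [3.134, -0.005, -1.496]
ft_force: [0.4, 0.1, -0.4]
width: 0.0453
```

move_arm([
  [[-8, -18, 0, 0, 34], [-4, -8, 0, 0, 34], [0, 0, 0, 0, 34], [0, 0, 0, 0, 34], [0, 0, 0, 0, 34], [0, 0, 0, 0, 34], [0, 0, 0, 0, 34], [0, 0, 0, 0, 34], [0, 0, 0, 0, 34], [0, 0, 0, 0, 34]],
])

```text
t: 28.93
tcp_pos: [0.6016, -0.1152, 0.1274]
tcp_rot: [3.131, -0.005, -1.495]
ft_force: [1.0, 0.1, -1.0]
width: 0.0456
```

Run:
```python
from h import *
go(.616,-.107,.05,-85)
f=wrist('w10.png'); print(proj(f,[.616,-.107,.004]))
```

```text
t 28.93 p [ 0.6016 -0.1152  0.1274] rot [179.4  -0.3 -85.7] F [ 1.   0.1 -1. ] w 45.6 q7 -1.47
shift -7.1 -14.9 77.4 spin -0.7
[248.42206716 171.36887451]
```

View pics/w10.png

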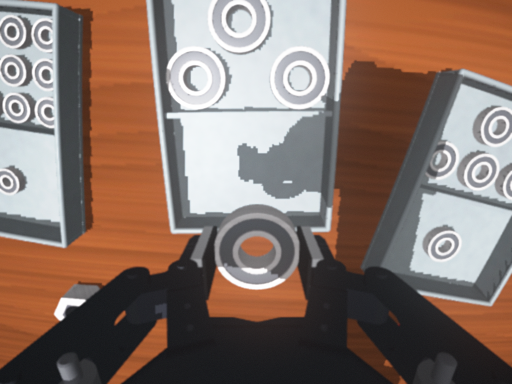

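Bearing_47 is held at (257,246). The three-bearing tray's empty compartment is centred at about (250,167).

move_arm([
  [[-3, -6, 0, 0, 34], [-3, -6, 5, 0, 34], [-1, -3, 12, 0, 34], [0, 0, 15, 0, 34], [0, 0, 15, 0, 34], [0, 0, 12, 0, 34], [0, 0, 10, 0, 34], [0, 0, 5, 0, 34], [0, 0, 0, 0, 34], [0, 0, 0, 0, 34]],
])

```text
t: 29.82
tcp_pos: [0.619, -0.1031, 0.044]
tcp_rot: [3.131, -0.002, -1.492]
ft_force: [-0.3, -0.2, -1.5]
width: 0.0453
```

Run:
```python
from h import *
go(.616,-.107,.0285,-85)
```

```text
t 29.82 p [ 0.619  -0.1031  0.044 ] rot [ 1.794e+02 -1.000e-01 -8.550e+01] F [-0.3 -0.2 -1.5] w 45.3 q7 -1.51
shift 3.6 3.3 15.5 spin -0.5
```

move_arm([
  [[1, 1, 3, 0, 34], [1, 1, 4, 0, 34], [1, 1, 3, 0, 34], [0, 0, 2, 0, 34], [0, 0, 0, 0, 34], [0, 0, 0, 0, 34], [0, 0, 0, 0, 34], [0, 0, 0, 0, 34], [0, 0, 0, 0, 34], [0, 0, 0, 0, 34]],
])

```text
t: 30.65
tcp_pos: [0.6185, -0.1075, 0.0344]
tcp_rot: [3.138, -0.004, -1.493]
ft_force: [0.2, -0.2, -2.4]
width: 0.0456
```

Run:
```python
from h import *
go(.616,-.107,.0285,-85)
```

```text
t 30.65 p [ 0.6185 -0.1075  0.0344] rot [179.8  -0.3 -85.5] F [ 0.2 -0.2 -2.4] w 45.6 q7 -1.51
shift -0.7 2.5 5.9 spin -0.5
```

move_arm([
  [[0, 1, 2, 0, 34], [0, 1, 2, 0, 34], [0, 0, 1.5, 0, 34], [0, 0, 0, 0, 34], [0, 0, 0, 0, 34], [0, 0, 0, 0, 34], [0, 0, 0, 0, 34], [0, 0, 0, 0, 34], [0, 0, 0, 0, 34], [0, 0, 0, 0, 34]],
])

```text
t: 31.48
tcp_pos: [0.6164, -0.1075, 0.0284]
tcp_rot: [3.138, -0.004, -1.492]
ft_force: [-0.7, -0.6, -1.1]
width: 0.045
```

Run:
```python
from h import *
go(.616,-.107,.0285,-85)
```

```text
t 31.48 p [ 0.6164 -0.1075  0.0284] rot [179.8  -0.2 -85.5] F [-0.7 -0.6 -1.1] w 45.0 q7 -1.51
shift -0.5 0.4 -0.1 spin -0.5
```

Now release and lift, then back toward the base so the arm is clear for the final look.

move_arm([
  [[0, 0, 0, 0, 60], [0, 0, 0, 0, 60], [0, 0, 0, 0, 60], [0, 0, 0, 0, 60], [0, 0, -5, 0, 60], [0, 0, -15, 0, 60], [0, 0, -25, 0, 60], [0, 0, -30, 0, 60], [0, 0, -30, 0, 60], [0, 0, -30, 0, 60]],
])

```text
t: 32.32
tcp_pos: [0.6117, -0.1064, 0.1622]
tcp_rot: [3.122, -0.0, -1.492]
ft_force: [0.6, -0.2, -0.1]
width: 0.0599
```

move_arm([
  [[0, 20, -10, 0, 60], [0, 30, -10, 0, 60], [0, 30, 0, 0, 60], [0, 30, 0, 0, 60], [0, 30, 0, 0, 60], [0, 20, 0, 0, 60], [0, 10, 0, 0, 60], [0, 0, 0, 0, 60], [0, 0, 0, 0, 60], [0, 0, 0, 0, 60]],
])

```text
t: 33.15
tcp_pos: [0.4439, -0.1193, 0.1994]
tcp_rot: [-3.13, -0.01, -1.49]
ft_force: [0.3, -0.4, 0.1]
width: 0.0603
```

Run:
```python
from h import *
print(state()['tcp_pos'], np.abs(state()['qvel']).max())
f=grab_frame('scene'); cv2.imwrite('pics/s11.png',cv2.resize(f['pixels'][120:320,:,::-1],(800,312),interpolation=cv2.INTER_CUBIC))
```

```text
[ 0.44391809 -0.11932427  0.19937951] 0.015995707167759058
```

View pics/s11.png

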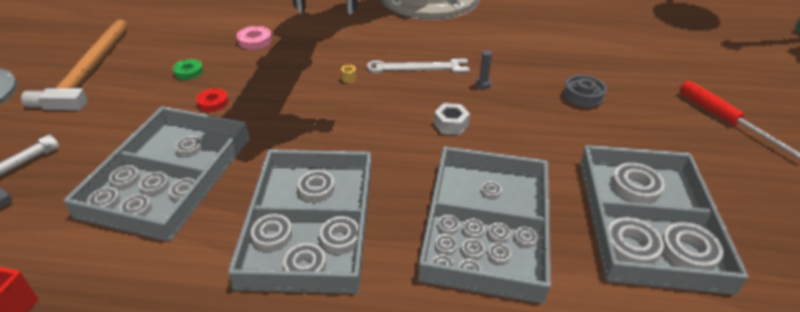

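Each front compartment holds one flat bearing that matches its stock: (188,146), (315,185), (491,189) and (638,182). The pulley, nut and coloured rings haven't moved, and the gripper is empty and clear.

```bash
python3 -c "
from h import *
print(close_job())"
```

```text
the job is handed in; nothing more can be done
None
```

All four loose bearings (62, 26, 35 and 47 mm, in that order) are in the empty front compartments of the trays holding their own size. I handed the job in at about 33 s of the 99 s allowed.

The last scene picture shows one bearing lying flat in each front compartment. The pulley, the hex nut and the coloured rings look to be where they started, and the gripper was open and clear of everything.

No check failed. Horizontal moves over- or undershot by up to about 20 mm and the tool tilted up to about 3°, so I corrected position before each grasp and placing. The wrist force readings I took never went above about 3 N.

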